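Roll the round-bar offcut up its lane into the seat at the stop

TASK

On the sloping two-lane rack, push the plain round-bar offcut up its own lane with the fingers, slowly and without lifting it, until it is over the crest and lies at rest in the seat against the end stop at the top, where it cannot roll back. Leave the grooved roller at the bottom of the other lane and do not disturb the things lying round the rack. Then take the hand clear.

Things in the scene. Friction and masses are not known exactly. Their poses are not given: they have to be found in the camera images.
- rack: Fixed two-lane rack: plywood base 260 x 180 x 8 mm with two parallel dark steel lanes. Origin: centre of the base's underside, on the bench; x runs up the lanes (uphill, away from the robot), y across to the left, z up. The lanes' middle lines are at y = +42.5 and -42.5 mm; each is 56 mm wide between side rails 8 mm high and 5 mm thick.
- rack_ramp (a point): Middle of the low edge of the ramp (rack frame x = -120, y = 0, z = 14 mm). Its x points up along the ramp, which rises at 10 degrees, y to the left, z square to the ramp. A lip 8 mm high closes each lane over the first 5 mm. A roller's axis is 20 mm above the ramp's surface.
- rack_crest (a point): The crest, midway between the lanes, at floor height (rack frame x = 65, y = 0, z = 46.6 mm). The ramp ends here; beyond it the seat, 42 mm long, tilts 8 degrees down towards the stop. A roller let go past the crest rolls to the stop by itself, one before it rolls back down.
- rack_stop (a point): Foot of the face of the upright steel end stops, midway between the lanes (rack frame x = 107, y = 0, z = 40.7 mm). The stops rise 28 mm above this point. A roller against the stop has its axis at x = 87, z = 63.7 mm in the rack's frame.
- bar: Plain smooth solid aluminium cylinder, 40 mm diameter, 50 mm long, 0.12 to 0.24 kg, lying across either lane against the lip at the low end, its axis at about x = -102, z = 37 mm in the rack's frame; its flank overhangs the lip, so it can be pushed from outside the low end. Origin: middle of its axis. Its y is the axis; x and z turn as it rolls.
- grooved_roller: Aluminium roller, 40 mm diameter and 50 mm long, with a wide groove (24 mm diameter) round its waist, lying in the same way at the low end of the other lane. To be left there. Origin: middle of its axis (its y).
- caliper: Bystander: digital caliper, 58 x 190 x 14 mm, flat on the bench left of the rack. Origin: centre of the underside.
- flux_jar: Bystander: upright amber jar with black lid, 37 mm diameter, 48 mm high, near the rack's low left corner. Origin: centre of the underside.
- brass_fitting_1: Bystander: small brass hose fitting, 14 x 44 x 16 mm, on the bench just in front of the middle of the rack's low end. Origin: centre of the underside.
- insulating_tape: Bystander: roll of black tape, 48 mm diameter, 18 mm high, behind the rack's high end. Origin: centre of the underside.
- solder_spool: Bystander: upright spool with blue flanges, 54 mm diameter, 40 mm high, behind the rack's high end. Origin: centre of the underside.
- screw_dish: Bystander: round grey dish of screws, 108 mm diameter, 20 mm high, left of the rack. Origin: centre of the underside.
Mind the look-alikes: they are no part of the job. Leave any green, pink or yellow look-alike of the bar alone.

How it is judged:
On the way:
1. the fingers push the bar part of the way up the ramp (contact force between the fingers and bar above 0.1 N and x of bar in the frame of rack between -0.07 and 0.055 m), for 0.1 s.
At the end, for the whole second after the job is handed in: The bar lies at rest in the seat of its lane, its axis within 7 mm of where it is when it touches the end stop and across the lane within 0.2 rad; the grooved roller is within 15 mm of its start and every bystander within 30 mm of its start (x of bar in the frame of rack between 0.08 and 0.095 m and z of bar in the frame of rack between 0.056 and 0.07 m and (y of bar in the frame of rack between 0.035 and 0.05 m or y of bar in the frame of rack between -0.05 and -0.035 m) and angle between the y axis of bar and the y axis of rack, either way round below 0.2 rad and linear speed of bar below 0.02 m/s and distance of grooved_roller from where it was at the start of the episode below 0.015 m and distance of each of caliper, flux_jar, brass_fitting_1, insulating_tape, solder_spool, screw_dish from where it was at the start of the episode below 0.03 m).
It fails at once if the bar was lifted off the ramp (axis more than 12 mm above its rolling height) (z of bar in the frame of rack_ramp above 0.032 m).
It fails at once if the bar was flung (faster than 0.5 m/s) (linear speed of bar above 0.5 m/s).
It fails at once if the grooved roller was rolled or lifted away (more than 25 mm) (distance of grooved_roller from where it was at the start of the episode above 0.025 m).
It fails at once if a bystander was shoved (more than 30 mm) (distance of any of caliper, flux_jar, brass_fitting_1, insulating_tape, solder_spool, screw_dish from where it was at the start of the episode above 0.03 m).
It also fails if it takes over 35 s, if anything falls off the work surface, if the arm or the gripper's body presses on something with over 40 N, if the wrist force passes 120 N, or if a joint passes its speed limit or range.

ROBOT

A 6-joint arm with a two-finger parallel gripper is mounted at the origin on a cart in front of the work surface, level with it; the furniture and walls round the work are solid. World frame = base frame: x ahead of the robot, y to its left, z up, the work surface at z = 0. Lengths are in m, angles in rad, forces in N, time in s.
With the tool pointing down it reaches from about 0.375 to 0.925 m from the base axis. Payload 5.7 kg.
Tool frame: the origin (TCP) lies on the centre line of the jaws, within the pads' length; the fingertips stand 22 mm ahead of it and the grasp point (between the pads) lies 3 mm ahead of it; z points along the fingers, y is the line along which they close (so a half turn about z gives the same grasp; the last joint's range is limited). The gripper opens to 85 mm and grips with 20 to 120 N. Pads are 22 mm wide; open, the fingers measure 114 mm over their backs; the gripper's body (76 mm by 85 mm) begins 54 mm behind the grasp point. The pads swing forward as they close: fully open they stand 13 mm farther back than shut.
Start: joints at [-1.248, 0.359, 1.51, -0, 1.272, -0.115], TCP at [0.254, -0.543, 0.253] pointing down, gripper open.
Joint ranges: [-2.97, 2.97], [-1.01, 2.36], [0.21, 2.38], [-0.96, 4.11], [0.2, 2.71], [-2.98, 2.98]. Speed limits (rad/s): [2.39, 2.39, 3.14, 3.14, 3.14, 3.14].

INTERFACE

Orientations are given as [roll, pitch, yaw] about the fixed x, y, z axes, in that order (R = Rz(yaw) Ry(pitch) Rx(roll)).
In Python, from bench import get_obs, eyes, ticket gives the robot as it stands.
- The arm moves only by the tool servo_tool, never from a script. Its argument "motion" is text: rows parted by semicolons, each of 5 numbers parted by spaces: the finger opening in m, from 0 to 0.0854, then the shift along the world's x, y, z in m, then the turn about the world's z in degrees. A call has 1 to 12 rows; each row is the pose to reach, as a shift and turn from the pose commanded when the call began; what a row does not reach only later rows make up. A row lasts 1/10 s, in which the tool goes at most 50 mm and 8.59 degrees, less where a joint would pass 70% of its speed; a pose out of reach is approached as far as the arm can. A call with a gripper value outside its range is refused whole. The fingers move at their own pace and stop on an object; the grip force is fixed at half the most. Time passes only in rows, so rows that repeat a pose let the fingers close. It gives the time, the measured TCP pose, the force, the opening and the grip force at its end, in the units of the state.
- get_obs(): the state, without advancing time (a new reading comes with each control period).
- eyes.get_image(name): name is "scene" or "side" or "wrist"; returns (picture, depth): 420x560x3 uint8, red, green, blue; 420x560 float32, m along the optical axis (not along the pixel's ray), 0 where there is no reading.
- eyes.camera_info(name): a dict with "fx", "fy", "cx", "cy" (pixels), "R" (3x3) and "t" (3): a world point X has camera coordinates R X + t; the wrist camera has in their place "hand_eye" (4x4, takes a point from camera to tool coordinates, whose origin is the TCP and whose axes are the flange's). Camera axes: x right, y down, z forward; pixel columns grow to the right and rows downward; lengths in m; the calibration is good to about 2 mm. A picture is of the moment at which its call begins: read the wrist's pose just before it. camera_info takes no time and is no camera call.
- ticket.finish_job(): hands the job in; it is judged then, once.
The state is a dict: "time_s": time; "qpos": joint angles; "joint_vel": joint speeds; "joint_efforts": joint torques, N m; "tool_pos": TCP position; "orientation": TCP orientation; "contact_force": force on the tool from outside, world axes, zero at the start; "ft_torque": the same for the moment, N m; "finger_gap": finger opening in m; "gripper_force": force on a finger pad.
Only numpy, scipy, OpenCV 4.12 (cv2) and the standard library are available. Lean on these libraries where they do the work, as an engineer would, in place of code of your own. Each camera call takes 0.05 s, during which the arm holds its last target. There are 200 camera calls.

## Working session

There is one attempt and no reset: what is moved stays moved. The work goes in short steps, Python scripts to look and compute and a tool call to move; the robot and the scene stay as the last step left them, time stands still between calls to the robot, and variables do not carry over. Pictures are saved under pics/ and viewed, at most 10 in all, crops included, and the job is handed in when it is done.

Besides the shell and the picture viewer there is one more tool, called after ">>>" as name(argument=value, ...), one argument or row to a line, values as JSON. servo_tool: Moves the arm, as the interface text tells. Its arguments: {"type":"object","properties":{"motion":{"type":"string"}},"required":["motion"]}

```bash
mkdir -p pics; python3 - <<'E'
from bench import get_obs, eyes
import cv2,numpy as np
o=get_obs();print(o['time_s'],o['tool_pos'],o['orientation'])
for n in("scene","side"):
    p,d=eyes.get_image(n);np.savez(f"pics/{n}0.npz",p=p,d=d)
    cv2.imwrite(f"pics/{n}0.png",p[:,:,::-1]);i=eyes.camera_info(n);print({k:np.round(v,3).tolist() for k,v in i.items()})
E
```

```text
0.0 [ 0.25413865 -0.54278551  0.25243695] [-3.13970101e+00 -1.82920903e-04  4.37799402e-01]
{'fx': 413.7, 'fy': 413.7, 'cx': 277.113, 'cy': 215.802, 'R': [[0.714, -0.7, 0.009], [-0.308, -0.325, -0.894], [0.629, 0.636, -0.447]], 't': [-0.2, 0.256, 0.793]}
{'fx': 407.974, 'fy': 407.974, 'cx': 279.584, 'cy': 207.611, 'R': [[-0.983, -0.183, -0.01], [-0.076, 0.455, -0.887], [0.167, -0.872, -0.461]], 't': [0.513, 0.008, 1.37]}
```

View pics/scene0.png

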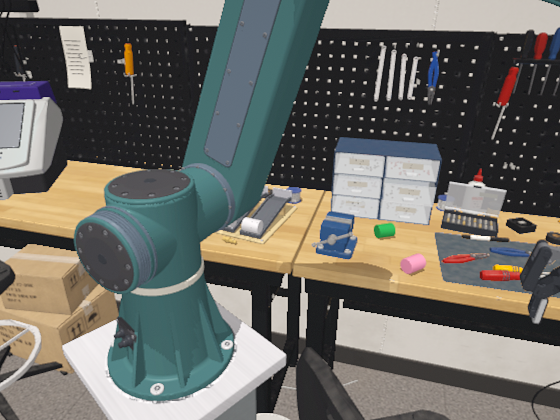

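View pics/side0.png

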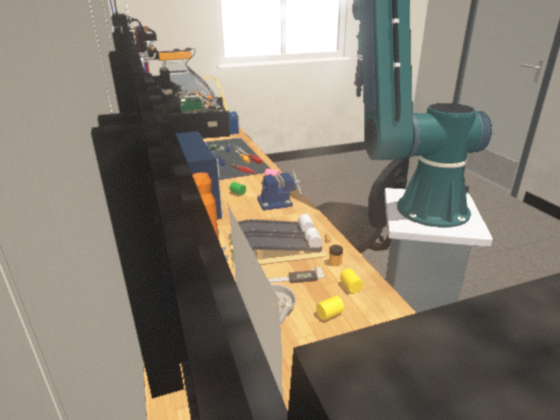

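The scene picture shows the rack partly hidden by the arm (roller at 252,226). The side picture shows the rack at (230-325, 215-260), with rollers at about (305,221) and (314,238). I'll zoom in.

```bash
cat > h.py <<'E'
import numpy as np
from bench import eyes
def world(n,u,v,d):
    i=eyes.camera_info(n);z=d[v,u]
    c=np.array([(u-i['cx'])/i['fx']*z,(v-i['cy'])/i['fy']*z,z])
    return np.array(i['R']).T@(c-np.array(i['t']))
def cloud(n,d):
    i=eyes.camera_info(n);v,u=np.mgrid[:420,:560]
    c=np.stack([(u-i['cx'])/i['fx']*d,(v-i['cy'])/i['fy']*d,d],-1)
    return (c-np.array(i['t']))@np.array(i['R'])
E
python3 - <<'E'
from h import *;import cv2
a=np.load('pics/side0.npz');c=cv2.resize(a['p'][200:290,220:340],None,fx=6.5,fy=6.5,interpolation=cv2.INTER_CUBIC)
cv2.imwrite('pics/sidec.png',c[:,:,::-1])
for u,v in[(305,221),(314,238),(326,239),(336,252),(240,225),(270,225),(270,240),(240,262),(322,258)]:print(u,v,world('side',u,v,a['d']).round(3))
E
```

```text
305 221 [0.4   0.245 0.056]
314 238 [0.364 0.33  0.053]
326 239 [0.335 0.26  0.01 ]
336 252 [0.301 0.378 0.046]
240 225 [0.589 0.277 0.042]
270 225 [0.504 0.251 0.036]
270 240 [0.487 0.335 0.037]
240 262 [0.341 1.081 0.495]
322 258 [ 0.339  0.345 -0.   ]
```

View pics/sidec.png

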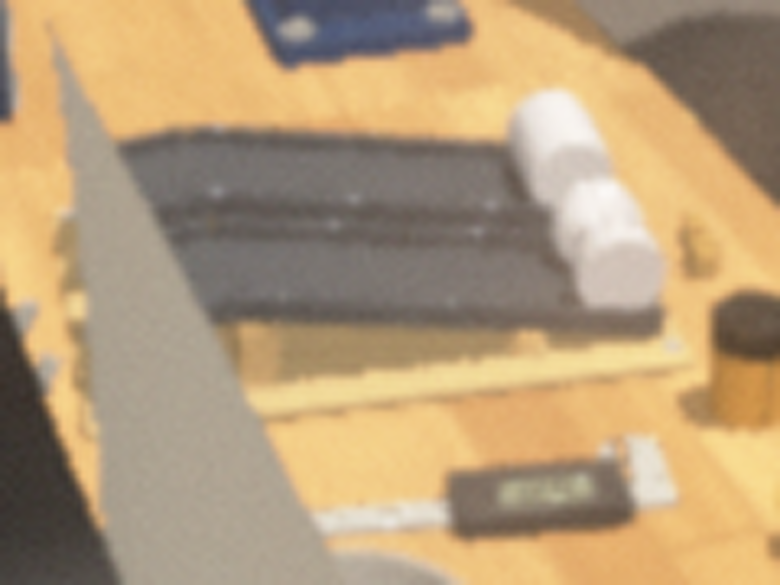

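The near (left) lane holds the roller with a notch in its waist, and the plain bar seems to be in the far (right) lane. I'll bring the wrist camera over to confirm.

>>> servo_tool(
  motion="0.02 0.03 0.035 0.03 0; 0.02 0.06 0.08 0.05 0; 0.02 0.08 0.12 0.06 0; 0.02 0.1 0.165 0.06 0; 0.02 0.12 0.21 0.06 0; 0.02 0.135 0.255 0.06 0; 0.02 0.145 0.3 0.06 0; 0.02 0.15 0.35 0.06 0; 0.02 0.15 0.4 0.06 0; 0.02 0.15 0.45 0.06 0; 0.02 0.15 0.5 0.06 0; 0.02 0.15 0.55 0.06 0",
)

```text
time_s: 1.3
tool_pos: [0.4037, 0.0083, 0.3132]
orientation: [-3.141, -0.0, 0.437]
contact_force: [1.5, 0.5, -0.1]
finger_gap: 0.0195
gripper_force: 0.0
```

>>> servo_tool(
  motion="0.02 0 0.05 0 0; 0.02 0 0.1 0 0; 0.02 0 0.15 0 0; 0.02 0 0.2 0 0; 0.02 0 0.21 0 0; 0.02 0 0.21 0 0; 0.02 0 0.21 0 0",
)

```text
time_s: 2.0
tool_pos: [0.404, 0.2153, 0.3129]
orientation: [3.141, 0.001, 0.438]
contact_force: [0.1, -1.2, -0.2]
finger_gap: 0.0199
gripper_force: 0.0
```

```bash
cat >> h.py <<'E'
from scipy.spatial.transform import Rotation as Ro
def wcloud(o,d):
    i=eyes.camera_info('wrist');v,u=np.mgrid[:420,:560];H=np.array(i['hand_eye'])
    c=np.stack([(u-i['cx'])/i['fx']*d,(v-i['cy'])/i['fy']*d,d],-1)@H[:3,:3].T+H[:3,3]
    return c@Ro.from_euler('xyz',o['orientation']).as_matrix().T+o['tool_pos']
E
python3 - <<'E'
from h import *;import cv2
from bench import get_obs
o=get_obs();p,d=eyes.get_image('wrist');cv2.imwrite('pics/w1.png',p[:,:,::-1]);P=wcloud(o,d);np.savez('pics/w1.npz',p=p,d=d,P=P)
print(o['time_s'],o['tool_pos'],o['orientation'],o['finger_gap'],np.round(eyes.camera_info('wrist')['hand_eye'],3))
E
```

```text
2.0 [0.40402575 0.2153451  0.31288651] [3.14091586e+00 1.37569192e-03 4.38142941e-01] 0.019885732813549058 [[-0.    -0.946 -0.325  0.083]
 [ 1.    -0.    -0.    -0.001]
 [-0.    -0.325  0.946 -0.12 ]
 [ 0.     0.     0.     1.   ]]
```

View pics/w1.png

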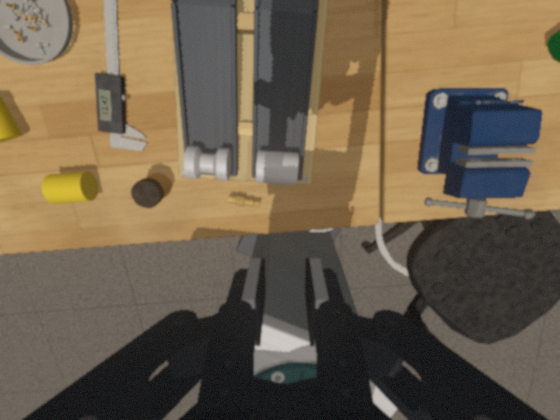

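The wrist picture shows the grooved roller at (207,162) in the left lane. The plain bar is at (277,166) in the right lane, and the brass fitting is at (243,199). Now I'll measure them.

```bash
python3 - <<'E'
from h import *;import cv2
a=np.load('pics/w1.npz');P=a['P'];p=a['p'].astype(int)
def plane(r):
    q=r.reshape(-1,3);c=np.median(q,0);q=q[np.abs(q[:,2]-c[2])<.04]
    for _ in range(3):
        c=q.mean(0);n=np.linalg.svd(q-c,full_matrices=0)[2][2];n*=np.sign(n[2]);q=q[np.abs((q-c)@n)<.004]
    return n,c
for nm,r in(('right',P[20:140,266:300]),('left',P[20:135,190:225])):
    n,c=plane(r);print(nm,'tilt',np.degrees(np.arccos(n[2])),'yaw',np.degrees(np.arctan2(-n[1],-n[0])),c.round(4))
Y=[]
for nm,(u0,u1,v0,v1) in dict(bar=(245,310,140,195),gr=(175,240,140,190)).items():
    q=P[v0:v1,u0:u1][(p[v0:v1,u0:u1].min(-1)>120)&(P[v0:v1,u0:u1,2]>.037)]
    print(nm,len(q),q.mean(0).round(4),q.min(0).round(4),q.max(0).round(4))
    c,s,_=cv2.minAreaRect(q[:,:2].astype(np.float32)*1000);print(c,s,_);Y.append(np.r_[q])
d=Y[1].mean(0)-Y[0].mean(0);print('yaw from rollers',np.degrees(np.arctan2(-d[0],d[1])),np.linalg.norm(d[:2]))
print('bench z',np.median(P[100:140,330:400,2]))
E
```

```text
right tilt 10.000029252654446 yaw 21.770148957290104 [0.4926 0.2606 0.0344]
left tilt 9.967439245204453 yaw 21.14911055691745 [0.4586 0.3402 0.0339]
bar 991 [0.4035 0.2281 0.0549] [0.3741 0.2018 0.041 ] [0.4787 0.2538 0.4329]
(429.6683349609375, 238.0027313232422) (100.89923858642578, 48.691349029541016) 22.789615631103516
gr 1061 [0.3698 0.3049 0.0523] [0.3427 0.2516 0.0395] [0.4787 0.3331 0.4329]
(403.50921630859375, 276.35003662109375) (54.46229934692383, 148.63075256347656) 51.64285659790039
yaw from rollers 23.669969418041628 0.08379985933398296
bench z -0.000744109131684545
```

```bash
python3 - <<'E'
from h import *;import cv2
from scipy.optimize import least_squares
a=np.load('pics/w1.npz');P=a['P'];p=a['p'].astype(int)
C={}
for nm,(u0,u1,v0,v1) in dict(bar=(245,310,140,195),gr=(175,240,140,190)).items():
    m=(p[v0:v1,u0:u1].min(-1)>110)&(P[v0:v1,u0:u1,2]>.038)&(P[v0:v1,u0:u1,2]<.064)
    q=P[v0:v1,u0:u1][m]
    for y in (21.5,22.5):
        t=np.radians(y);e=np.array([np.cos(t),np.sin(t)]);f=np.array([-e[1],e[0]])
        s=q[:,:2]@e;l=q[:,:2]@f
        k=np.ones(len(s),bool) if nm=='bar' else (l<np.percentile(l,20))|(l>np.percentile(l,80))
        r=least_squares(lambda x:np.hypot(s[k]-x[0],q[k,2]-x[1])-.02,[s.mean(),.037],loss='soft_l1',f_scale=.001).x
        lm=np.percentile(l,[1,99]);print(nm,y,'axis s,z',r.round(4),'l range',lm.round(4),'xy',(e*r[0]+f*lm.mean()).round(4)); C[nm,y]=e*r[0]+f*lm.mean()
        if nm=='bar' : # skew: s of axis for low / high l
            for kk in (l<l.mean(),l>l.mean()): print('   half',least_squares(lambda x:np.hypot(s[kk]-x[0],q[kk,2]-x[1])-.02,r,loss='soft_l1',f_scale=.001).x.round(4))
d=C['gr',22.5]-C['bar',22.5];print(np.degrees(np.arctan2(-d[0],d[1])),np.linalg.norm(d))
# fitting
q=P[190:210,222:262].reshape(-1,3);q=q[(q[:,2]>.008)&(q[:,2]<.03)];print('fitting',q.mean(0),q.min(0),q.max(0))
for y in (0,):
    z=P[5:140,315];print(P[100,300:335,2].round(3))
E
```

```text
bar 21.5 axis s,z [0.4533 0.0367] l range [0.0393 0.0873] xy [0.3986 0.225 ]
   half [0.4533 0.0366]
   half [0.4533 0.0367]
bar 22.5 axis s,z [0.4544 0.0367] l range [0.0312 0.0793] xy [0.3987 0.225 ]
   half [0.4541 0.0366]
   half [0.4546 0.0367]
gr 21.5 axis s,z [0.4535 0.0365] l range [0.1231 0.1723] xy [0.3678 0.3037]
gr 22.5 axis s,z [0.456  0.0365] l range [0.1151 0.1645] xy [0.3678 0.3037]
21.40187323657411 0.08453761247087396
fitting [0.33220695 0.24628709 0.01222926] [0.32192983 0.22287799 0.00800568] [0.34088304 0.26694561 0.01598751]
[ 0.031  0.031  0.031  0.031  0.032  0.039  0.039  0.039  0.04   0.038
  0.007  0.008  0.009  0.008  0.007  0.009  0.008  0.008  0.006 -0.001
 -0.001 -0.001 -0.    -0.     0.    -0.    -0.     0.001 -0.    -0.001
  0.     0.001 -0.003 -0.001 -0.003]
```

>>> servo_tool(
  motion="0.02 -0.045 -0.008 0 -3.6; 0.02 -0.045 -0.008 -0.05 -3.6; 0.02 -0.045 -0.008 -0.1 -3.6; 0.02 -0.045 -0.008 -0.15 -3.6; 0.02 -0.045 -0.008 -0.2 -3.6; 0.02 -0.045 -0.008 -0.23 -3.6; 0.02 -0.045 -0.008 -0.25 -3.6; 0.02 -0.045 -0.008 -0.263 -3.6; 0.02 -0.045 -0.008 -0.263 -3.6; 0.02 -0.045 -0.008 -0.263 -3.6",
)

```text
time_s: 3.05
tool_pos: [0.3597, 0.2073, 0.0505]
orientation: [3.142, 0.0, 0.373]
contact_force: [0.1, -0.3, 0.1]
finger_gap: 0.0201
gripper_force: 0.0
```

```bash
python3 - <<'E'
from h import *;import cv2
from bench import get_obs
o=get_obs();print(o['time_s'],o['tool_pos'],o['orientation'],o['contact_force'])
p,d=eyes.get_image('wrist');cv2.imwrite('pics/w2.png',p[:,:,::-1])
E
```

```text
3.05 [0.35969645 0.20729082 0.05053747] [3.14154989e+00 4.14681052e-04 3.73012848e-01] [ 0.14710742 -0.28342286  0.07464801]
```

View pics/w2.png

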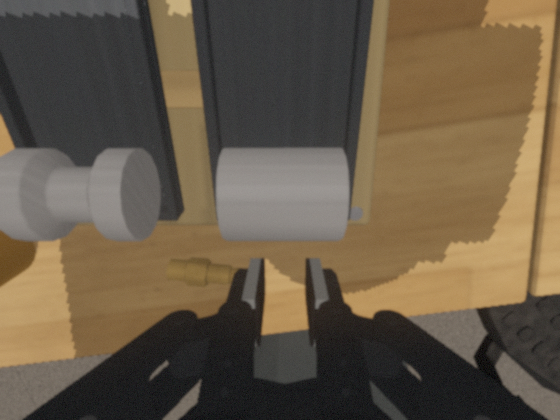

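Fingers are squared and centred behind the bar (bar centre column 283, fingers' centre 287). Pushing now.

>>> servo_tool(
  motion="0.02 0.0056 0.0022 0.0005 0; 0.02 0.0112 0.0044 0.001 0; 0.02 0.0153 0.006 0.0015 0; 0.02 0.0195 0.0077 0.0023 0; 0.02 0.0251 0.0099 0.0034 0; 0.02 0.0307 0.0121 0.0045 0; 0.02 0.0363 0.0143 0.0055 0; 0.02 0.0419 0.0165 0.0066 0; 0.02 0.0474 0.0187 0.0077 0; 0.02 0.053 0.0209 0.0087 0; 0.02 0.0586 0.0231 0.0098 0; 0.02 0.0642 0.0253 0.0108 0",
)

```text
time_s: 4.3
tool_pos: [0.424, 0.2338, 0.0612]
orientation: [-3.141, -0.0, 0.375]
contact_force: [-0.8, 0.3, -0.0]
finger_gap: 0.0202
gripper_force: 0.7
```

```bash
python3 - <<'E'
from h import *;import cv2
from bench import get_obs
o=get_obs();print(o['time_s'],o['tool_pos'],o['orientation'],o['contact_force'])
p,d=eyes.get_image('wrist');cv2.imwrite('pics/w3.png',p[:,:,::-1])
E
```

```text
4.3 [0.42404851 0.23383834 0.06116453] [-3.14145657e+00 -5.99076163e-05  3.74903173e-01] [-0.77417172  0.31400647 -0.01015323]
```

View pics/w3.png

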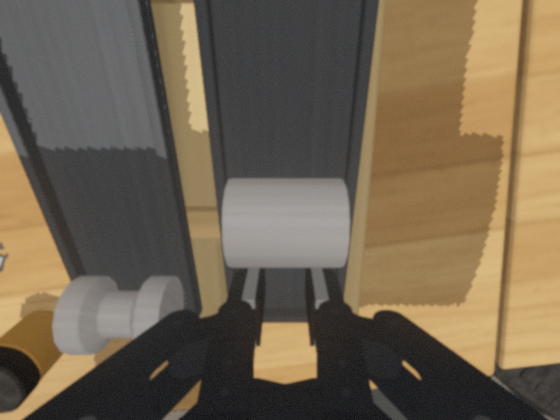

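The bar is square in its lane, in contact with both fingers, and the grooved roller hasn't moved. Continuing.

>>> servo_tool(
  motion="0.02 0.0051 0.002 0.001 0; 0.02 0.0102 0.004 0.0019 0; 0.02 0.0154 0.0061 0.0029 0; 0.02 0.0205 0.0081 0.0039 0; 0.02 0.0256 0.0101 0.0048 0; 0.02 0.0307 0.0121 0.0058 0; 0.02 0.0358 0.0141 0.0068 0; 0.02 0.0409 0.0161 0.0077 0; 0.02 0.0461 0.0182 0.0087 0; 0.02 0.0512 0.0202 0.0097 0; 0.02 0.0563 0.0222 0.0106 0; 0.02 0.0614 0.0242 0.0116 0",
)

```text
time_s: 5.55
tool_pos: [0.4853, 0.258, 0.0727]
orientation: [-3.141, 0.0, 0.375]
contact_force: [-2.4, -0.8, 0.4]
finger_gap: 0.0202
gripper_force: 0.7
```

>>> servo_tool(
  motion="0.02 0.0037 0.0015 0.0007 0; 0.02 0.0074 0.0029 0.0014 0; 0.02 0.0112 0.0044 0.0021 0; 0.02 0.0149 0.0059 0.0028 0; 0.02 0.0186 0.0073 0.0035 0; 0.02 0.0223 0.0088 0.0042 0; 0.02 0.026 0.0103 0.0049 0; 0.02 0.0298 0.0117 0.0056 0; 0.02 0.0335 0.0132 0.0063 0; 0.02 0.0372 0.0147 0.007 0; 0.02 0.04 0.0158 0.0076 0; 0.02 0.0419 0.0165 0.0079 0",
)

```text
time_s: 6.75
tool_pos: [0.5276, 0.2746, 0.0807]
orientation: [-3.141, -0.001, 0.375]
contact_force: [-0.4, -0.1, -0.4]
finger_gap: 0.02
gripper_force: 0.1
```

```bash
python3 - <<'E'
from h import *;import cv2
from bench import get_obs
o=get_obs();print(o['time_s'],o['tool_pos'],o['contact_force'],'rack x of tcp',o['tool_pos'][:2]@[.9304,.3665]-.4533-.102)
p,d=eyes.get_image('wrist');cv2.imwrite('pics/w4.png',p[:,:,::-1])
E
```

```text
6.75 [0.52757533 0.27463791 0.08069724] [-0.38768965 -0.11571037 -0.37766374] rack x of tcp 0.03621088077573269
```

View pics/w4.png

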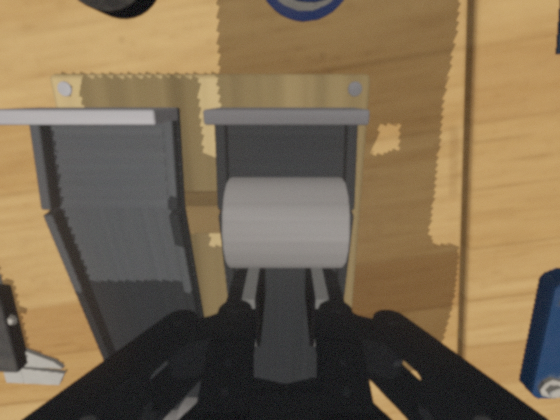

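The bar is at the crest (its centre at row 222, the crest seam near row 210). A few more millimetres, level.

>>> servo_tool(
  motion="0.02 0.0019 0.0007 0 0; 0.02 0.0037 0.0015 0 0; 0.02 0.0056 0.0022 0 0; 0.02 0.0074 0.0029 0 0; 0.02 0.0093 0.0037 0 0; 0.02 0.0112 0.0044 0 0; 0.02 0.0112 0.0044 0 0; 0.02 0.0112 0.0044 0 0; 0.02 0.0112 0.0044 0 0; 0.02 0.0112 0.0044 0 0",
)

```text
time_s: 7.8
tool_pos: [0.5379, 0.2787, 0.0806]
orientation: [-3.141, 0.0, 0.375]
contact_force: [-0.2, -0.3, 0.5]
finger_gap: 0.0202
gripper_force: 0.0
```

```bash
python3 - <<'E'
from h import *;import cv2
from bench import get_obs
o=get_obs();print(o['time_s'],o['tool_pos'],o['contact_force'])
p,d=eyes.get_image('wrist');cv2.imwrite('pics/w5.png',p[:,:,::-1])
E
```

```text
7.8 [0.53791862 0.27871411 0.08055114] [-0.23164669 -0.33348155  0.50808724]
```

View pics/w5.png

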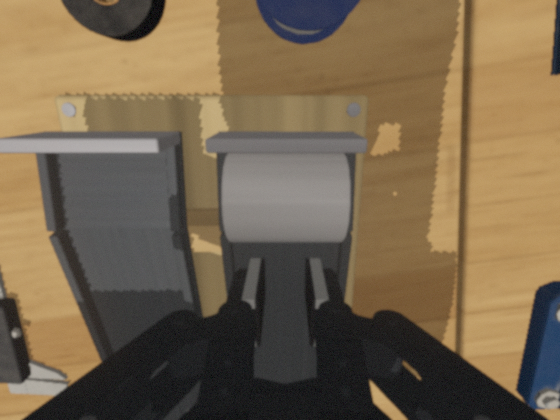

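The bar has rolled off the fingers and lies against the stop (rows 152-242, stop at row 142). I'll back off, go up, and check once more.

>>> servo_tool(
  motion="0.02 -0.01 -0.004 0.005 0; 0.02 -0.02 -0.008 0.02 0; 0.02 -0.03 -0.012 0.06 0; 0.02 -0.035 -0.014 0.1 0; 0.02 -0.04 -0.016 0.14 0; 0.02 -0.05 -0.02 0.18 0; 0.02 -0.06 -0.024 0.22 0; 0.02 -0.07 -0.028 0.24 0; 0.02 -0.07 -0.028 0.24 0; 0.02 -0.07 -0.028 0.24 0",
)

```text
time_s: 8.85
tool_pos: [0.4674, 0.2506, 0.3207]
orientation: [-3.141, -0.001, 0.375]
contact_force: [-0.6, 0.2, 0.1]
finger_gap: 0.0199
gripper_force: 0.0
```

```bash
python3 - <<'E'
from h import *;import cv2
from bench import get_obs
o=get_obs();p,d=eyes.get_image('wrist');cv2.imwrite('pics/w6.png',p[:,:,::-1]);print(o['time_s'],o['tool_pos'])
E
```

```text
8.85 [0.4674046  0.25055275 0.32072808]
```

View pics/w6.png

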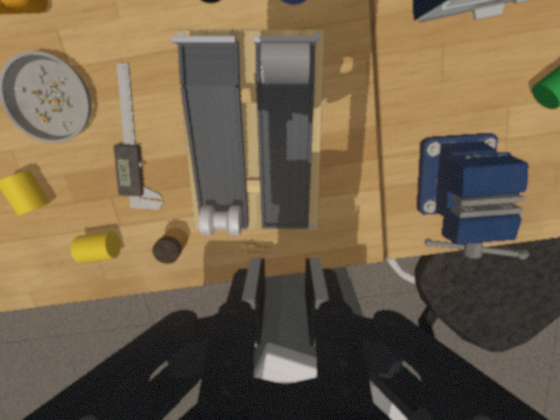

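The bar rests against the stop at (285,62), and the grooved roller is still at the bottom of its lane at (220,219). The bystanders in view are where they were, and the hand is clear.

```bash
python3 -c "
from bench import ticket
print(ticket.finish_job())"
```

```text
the job is handed in; nothing more can be done
None
```

The plain bar was pushed up the right lane and lies at rest in the seat against the end stop. The grooved roller and the bystanders still in view are undisturbed, the hand is clear, and the job is handed in; no verdict was returned.

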